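# Put the cleaned microscope objectives back in their cases

## Robot

A 6-joint arm with a two-finger parallel gripper is mounted at the origin on the work surface. World frame = base frame: x ahead of the robot, y to its left, z up, the work surface at z = 0. Lengths are in m, angles in rad, forces in N, time in s.
With the tool pointing down it reaches from about 0.4 to 0.825 m from the base axis. Payload 7 kg.
Tool frame: the origin (TCP) lies midway between the tips of the shut fingers; the grasp point (between the pads) lies 19 mm behind it (pinch_z is the distance from the TCP to the grasp point, in m); y points along the fingers, z is the direction in which the jaws open and shut, and the axes are right-handed (so a half turn about y gives the same grasp; the last joint's range is limited). The gripper opens to 88 mm and grips with 3 to 60 N. Pads are 19 mm wide; open, the fingers measure 130 mm over their backs; the gripper's body (78 mm by 193 mm) begins 47 mm behind the grasp point.
Start: joints at [-0.84, 0.359, 0.012, 0, -1.224, -0.288], TCP at [0.289, -0.61, 0.227] pointing down, gripper open.
Joint ranges: [-3.07, 3.07], [-1.43, 2.12], [-1.02, 1.25], [-3.03, 1.67], [-3.05, -0], [-3.03, 3.03]. Speed limits (rad/s): [2.39, 2.39, 3.01, 3.14, 3.14, 3.14].

## Interface

Orientations are given as a rotation vector (axis times angle).
In Python, from bench import sense, grab_frame, camera_model, finish_job, pinch_z gives the robot as it stands. The module is installed in compiled form; this text tells all that it offers.
- The arm moves only by the tool carry_out, never from a script. Its argument "targets" is one flat list of numbers, 7 for each row, row after row: the turn, a rotation vector about the tool's x, y, z in rad, then the shift along the tool's x, y, z in cm, then the opening in per cent of the stroke, from 0 (shut) to 100 (fully open). A call has 1 to 10 rows; each row shifts and turns the commanded pose from where the row before left it, along the tool's axes as they then stand; what a row does not reach is not made up. A row lasts 1/10 s, in which the tool goes at most 50 mm and 8.59 degrees, less where a joint would pass 70% of its speed; a pose out of reach is approached as far as the arm can. A call is refused whole if a number of a shift passes 5 or a number of a turn 0.15, either way. A call with a gripper value outside its range is refused whole. The fingers move at their own pace and stop on an object; "newtons" is the grip in N (left out, the last holds). Time passes only in rows, so rows that do not move let the fingers close. It gives the time, the measured TCP pose, the force and the opening at its end, in the units of the state.
- sense(): the state, without advancing time (a new reading comes with each control period).
- grab_frame(name): name is "side" or "top" or "wrist"; returns the picture (480x640x3 uint8, blue, green, red); there is no depth.
- camera_model(name): a dict with "fov_y" (degrees; the focal length in pixels is half the picture's height over the tangent of half this angle, whatever the lens; pixels are square), "cx", "cy" (the principal point, pixels), "k1" (the pictures are not rectified: a ray, as slopes to the right and down, at radius r is drawn at 1 + k1 r^2 times it, then the intrinsics apply), "eye" and "rotation" of the camera in the world; the wrist camera has in their place "T_tool_cam" (4x4, takes a point from camera to tool coordinates, whose origin is the TCP and whose axes are the tool frame's). Camera axes: x right, y up, looking along -z (the intrinsics and any distortion apply to the point x, -y, -z); pixel columns grow to the right and rows downward; lengths in m; the calibration is good to about 2 mm. A picture is of the moment at which its call begins: read the wrist's pose just before it. camera_model takes no time and is no camera call.
- finish_job(): hands the job in, once; it reports no verdict.
The state is a dict: "t": time; "joints": joint angles; "joint_vel": joint speeds; "joint_torque": joint torques, N m; "tcp_pos": TCP position; "orientation": TCP orientation; "contact_force": force on the tool from outside, world axes, zero at the start; "wrist_torque": the same for the moment, N m; "grip_width": finger opening in m.
Only numpy, scipy, OpenCV 4.12 (cv2) and the standard library are available. Lean on these libraries where they do the work, as an engineer would, in place of code of your own. Each camera call takes 0.05 s, during which the arm holds its last target.

## Task

The four microscope objectives have been cleaned and stand on the white sheet, mixed up with the two eyepieces. Set each objective upright in the recess of the case base whose flange has the same colour as the objective's ring, so that the clear cover can later be screwed on over it. Do not drop an objective or let it fall over, and leave the eyepieces standing where they are.

Things in the scene. Friction and masses are not known exactly. Their poses are not given: they have to be found in the camera images.
- obj_red_mid (a point): Microscope objective with the red ring, upright, lens up, 50 mm tall, on the white sheet. From the foot: brass thread 20 mm across, 5 mm long (it stands on this); barrel 30 mm across from 5 to 36 mm (grip here), topped by the red ring and red sloping shoulder; narrow steel nose, lens on top. 0.1 to 0.2 kg. Point: on its axis, half-way up (25 mm above the foot); z up to the lens.
- obj_yellow_mid (a point): Microscope objective with the yellow ring, upright, lens up, 55 mm tall, on the white sheet. From the foot: brass thread 20 mm across, 5 mm long (it stands on this); barrel 30 mm across from 5 to 41 mm (grip here), topped by the yellow ring and yellow sloping shoulder; narrow steel nose, lens on top. 0.1 to 0.2 kg. Point: on its axis, half-way up (27.5 mm above the foot); z up to the lens.
- obj_green_mid (a point): Microscope objective with the green ring, upright, lens up, 59 mm tall, on the white sheet. From the foot: brass thread 20 mm across, 5 mm long (it stands on this); barrel 30 mm across from 5 to 45 mm (grip here), topped by the green ring and green sloping shoulder; narrow steel nose, lens on top. 0.1 to 0.2 kg. Point: on its axis, half-way up (29.5 mm above the foot); z up to the lens.
- obj_blue_mid (a point): Microscope objective with the blue ring, upright, lens up, 63 mm tall, on the white sheet. From the foot: brass thread 20 mm across, 5 mm long (it stands on this); barrel 30 mm across from 5 to 49 mm (grip here), topped by the blue ring and blue sloping shoulder; narrow steel nose, lens on top. 0.1 to 0.2 kg. Point: on its axis, half-way up (31.5 mm above the foot); z up to the lens.
- base_red: Open screw base of an objective case with the red flange, fixed on the dark mat: red flange 62 mm across and 5 mm thick; on it a grey neck 52 mm across, 3 mm high, whose rim is 8 mm above the underside; inside the neck a round recess 38 mm across, its black floor 5 mm above the underside. Origin: centre of its underside; z up.
- base_yellow: Open screw base of an objective case with the yellow flange, fixed on the dark mat: yellow flange 62 mm across and 5 mm thick; on it a grey neck 52 mm across, 3 mm high, whose rim is 8 mm above the underside; inside the neck a round recess 38 mm across, its black floor 5 mm above the underside. Origin: centre of its underside; z up.
- base_green: Open screw base of an objective case with the green flange, fixed on the dark mat: green flange 62 mm across and 5 mm thick; on it a grey neck 52 mm across, 3 mm high, whose rim is 8 mm above the underside; inside the neck a round recess 38 mm across, its black floor 5 mm above the underside. Origin: centre of its underside; z up.
- base_blue: Open screw base of an objective case with the blue flange, fixed on the dark mat: blue flange 62 mm across and 5 mm thick; on it a grey neck 52 mm across, 3 mm high, whose rim is 8 mm above the underside; inside the neck a round recess 38 mm across, its black floor 5 mm above the underside. Origin: centre of its underside; z up.
- eyepiece_a_mid (a point): Eyepiece standing on the white sheet among the objectives, 52 mm tall, no coloured ring: steel tube 23 mm across below, black head 34 mm across above, large flat lens on top. To be left alone. This point is on its axis, 26 mm above its foot; z up.
- eyepiece_b_mid (a point): Eyepiece standing on the white sheet among the objectives, 52 mm tall, no coloured ring: steel tube 23 mm across below, black head 34 mm across above, large flat lens on top. To be left alone. This point is on its axis, 26 mm above its foot; z up.

How it is judged:
By the outcome, as a careful person would: the job done as asked, in the order asked, and still so for the second after the job is handed in, with the robot touching nothing.
It also fails if it takes over 91 s, if anything falls off the work surface, if the arm or the gripper's body presses on something with over 40 N, if the wrist force passes 120 N, or if a joint passes its speed limit or range.

## Working session

There is one attempt and no reset: what is moved stays moved. The work goes in short steps, Python scripts to look and compute and a tool call to move; the robot and the scene stay as the last step left them, time stands still between calls to the robot, and variables do not carry over. Pictures are saved under pics/ and viewed, and the job is handed in when it is done.

Besides the shell and the picture viewer there is one more tool, called after ">>>" by a JSON object that holds its "fn" and its "kwargs". carry_out: Moves the arm, as the interface text tells. Its arguments: {"type":"object","properties":{"targets":{"type":"array","items":{"type":"number"}},"newtons":{"type":"number"}},"required":["targets"]}

```bash
mkdir -p pics
python3 - <<'E'
from bench import *
import cv2
s=sense();print({k:(v if not hasattr(v,'tolist') else v.tolist()) for k,v in s.items()});print(pinch_z)
for n in("top","side","wrist"):
    print(n,camera_model(n))
for n in("top","side"):
    cv2.imwrite(f"pics/{n}0.png",grab_frame(n))
E
```

```text
{'t': 0.0, 'joints': [-0.8399456333151718, 0.35938473235143203, 0.011048274340300307, -0.0003380939050225376, -1.2241137172298657, -0.2880859463998988], 'joint_vel': [3.407216869038625e-05, 0.0015154868617963536, -0.0010600637180439275, 0.00021095850930475844, 0.0005675509163038544, -0.0003130883712612903], 'joint_torque': [0.0008723005703359377, -58.27188849449158, 29.306800961494446, 6.99769601225853, 0.006823267758591101, -0.00015855559468036518], 'tcp_pos': [0.28894258059755445, -0.6094777269040772, 0.22562165665473757], 'orientation': [-1.5411731326934792, -0.34664687545253176, 0.34748336731193913], 'contact_force': [-0.9163689007719052, 0.3981368773673931, 0.5474802692509941], 'wrist_torque': [0.007185825559629258, -0.015272444150428546, 0.021423997162952065], 'grip_width': 0.08765894623689384}
0.0188
top {'fov_y': 45.86426630979205, 'cx': 321.4338741979609, 'cy': 245.56573050228852, 'k1': -0.05195325733540203, 'eye': array([0.46093659, 0.00114235, 1.14008342]), 'rotation': array([ 0.05702232, -0.06859227, -1.54215235])}
side {'fov_y': 47.361641834442636, 'cx': 325.9855025332478, 'cy': 231.793356146676, 'k1': 0.020590217301961086, 'eye': array([0.33552389, 0.6505093 , 0.7773298 ]), 'rotation': array([ 0.12621519, -1.06444201, -2.65641044])}
wrist {'fov_y': 61.54285240342964, 'cx': 319.95047360397484, 'cy': 235.20981305766685, 'k1': -0.054834056332157474, 'T_tool_cam': array([[-4.94574359e-05, -9.56520489e-01, -2.91665137e-01,
        -7.88213143e-02],
       [-1.16581708e-04,  2.91665140e-01, -9.56520482e-01,
        -1.57503244e-01],
       [ 9.99999992e-01, -1.33042307e-05, -1.25937802e-04,
        -5.15620540e-04],
       [ 0.00000000e+00,  0.00000000e+00,  0.00000000e+00,
         1.00000000e+00]])}
```

View pics/top0.png

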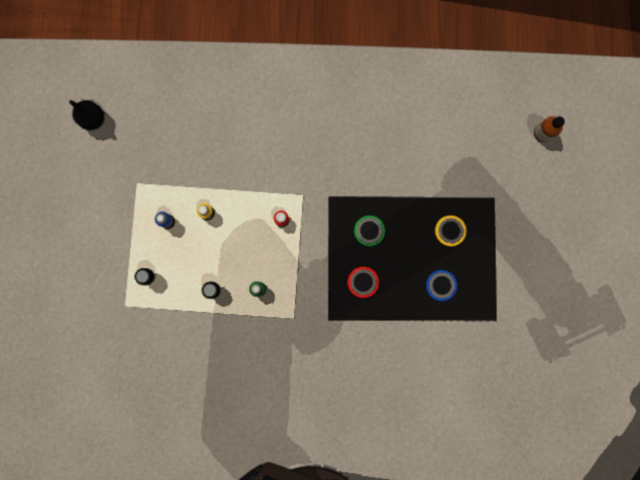

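View pics/side0.png

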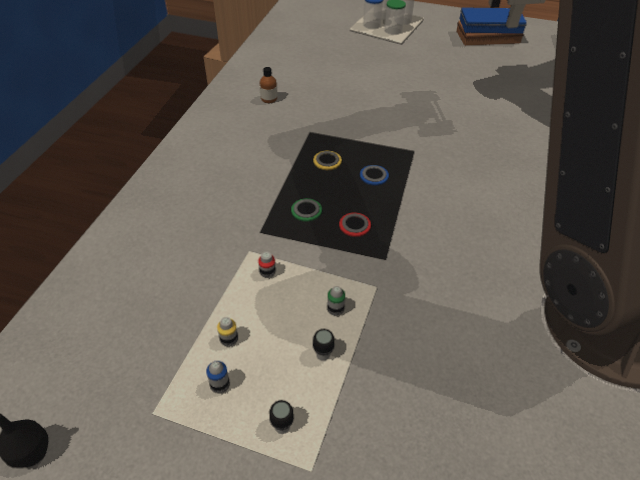

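```bash
cat > h.py <<'E'
import numpy as np, cv2
from scipy.spatial.transform import Rotation as R
from bench import *
def cam(n,s=None):
    m=camera_model(n)
    f=240/np.tan(np.radians(m['fov_y'])/2)
    K=np.array([[f,0,m['cx']],[0,f,m['cy']],[0,0,1.]])
    if n=='wrist':
        T=np.eye(4);T[:3,:3]=R.from_rotvec(s['orientation']).as_matrix();T[:3,3]=s['tcp_pos'];T=T@m['T_tool_cam']
        Rm,e=T[:3,:3],T[:3,3]
    else: Rm,e=R.from_rotvec(m['rotation']).as_matrix(),np.array(m['eye'])
    return K,m['k1'],Rm,e
def back(c,uv,z):
    K,k1,Rm,e=c
    p=cv2.undistortPoints(np.array([[uv]],float),K,np.array([k1,0,0,0.]))[0,0]
    d=Rm@np.array([p[0],-p[1],-1.]); return e+d*(z-e[2])/d[2]
def proj(c,P):
    K,k1,Rm,e=c
    q=Rm.T@(np.array(P,float)-e); x=np.array([[[q[0],-q[1],-q[2]]]])
    return cv2.projectPoints(x,np.zeros(3),np.zeros(3),K,np.array([k1,0,0,0.]))[0][0,0]
E
python3 - <<'E'
from h import *
t=cv2.imread('pics/top0.png');s=cv2.imread('pics/side0.png')
cv2.imwrite('pics/t1.png',cv2.resize(t[175:330,115:315],None,fx=3.9,fy=3.8,interpolation=cv2.INTER_CUBIC))
cv2.imwrite('pics/s1.png',cv2.resize(s[240:440,170:390],None,fx=3,fy=3,interpolation=cv2.INTER_CUBIC))
def seg(im,ctr,r=25):
    hsv=cv2.cvtColor(im,cv2.COLOR_BGR2HSV)
    m=np.zeros(im.shape[:2],np.uint8);cv2.circle(m,ctr,r,255,-1)
    return hsv,m
ct,cs=cam('top'),cam('side')
T={'green':(369,230),'yellow':(451,230),'red':(363,282),'blue':(441,285)}
S={'green':(306,209),'yellow':(327,160),'red':(355,224),'blue':(374,175)}
for k in T:
    for nm,c,im,g in(('top',ct,t,T[k]),('side',cs,s,S[k])):
        hsv,m=seg(im,g)
        b=((hsv[...,1]>110)&(hsv[...,2]>60)&(m>0)).astype(np.uint8)
        pts=cv2.findContours(b,cv2.RETR_EXTERNAL,cv2.CHAIN_APPROX_NONE)[0]
        el=cv2.fitEllipse(max(pts,key=len))
        print(k,nm,np.round(el[0],1),np.round(el[1],1),np.round(back(c,el[0],.0035),4))
O={'blue':((163,218),.063),'yellow':((204,209),.055),'red':((282,217),.05),'green':((259,288),.059)}
for k,(u,z) in O.items(): print(k,back(ct,u,z))
for k,u,z in(('blue',(216,366),.063),('yellow',(226,322),.055),('red',(267,256),.05),('green',(337,290),.059),('ea',(282,407),.052),('eb',(323,335),.052)): print(k,back(cs,u,z))
for u in((142,276),(209,289)):print('eye',back(ct,u,.052))
E
```

```text
green top [369.  230.1] [29.8 30.2] [ 0.5864 -0.1011  0.0035]
green side [306.  208.5] [21.4 29. ] [ 0.5867 -0.108   0.0035]
yellow top [450.3 230.3] [31.  31.7] [ 0.5908 -0.2659  0.0035]
yellow side [326.9 159.2] [18.4 26.7] [ 0.5913 -0.2722  0.0035]
red top [362.7 281.7] [31.3 31.4] [ 0.4822 -0.0907  0.0035]
red side [354.4 223.9] [23.5 31.4] [ 0.4821 -0.0957  0.0035]
blue top [441.2 284.9] [30.5 30.9] [ 0.48   -0.2485  0.0035]
blue side [373.9 173.9] [18.8 27. ] [ 0.48   -0.256   0.0035]
blue [0.59212859 0.29924655 0.063     ]
yellow [0.61275384 0.22286283 0.055     ]
red [0.6020329  0.07209059 0.05      ]
green [0.46380204 0.11073654 0.059     ]
blue [0.58986804 0.30243738 0.063     ]
yellow [0.61002062 0.22346288 0.055     ]
red [0.5996235  0.07227245 0.05      ]
green [0.46061502 0.11378645 0.059     ]
ea [0.47944288 0.32849644 0.052     ]
eb [0.458757   0.19904914 0.052     ]
eye [0.48025605 0.3373058  0.052     ]
eye [0.45916905 0.20711507 0.052     ]
```

View pics/t1.png

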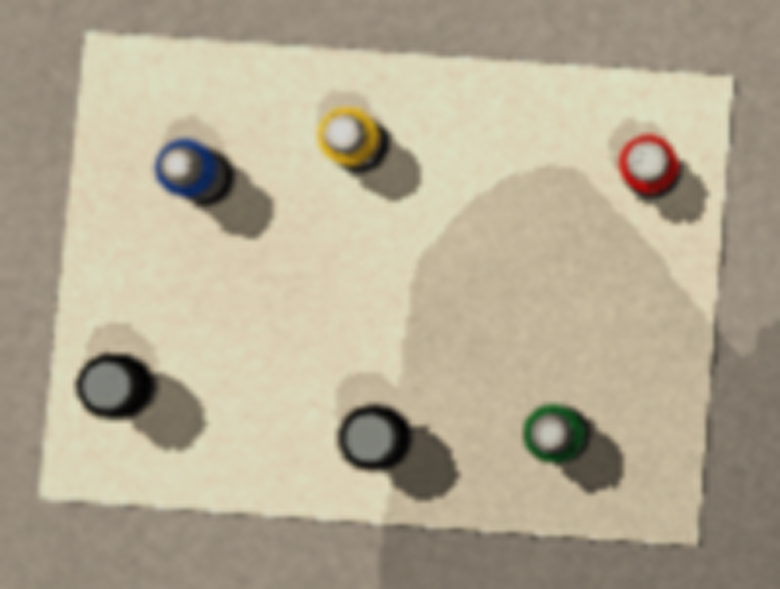

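View pics/s1.png

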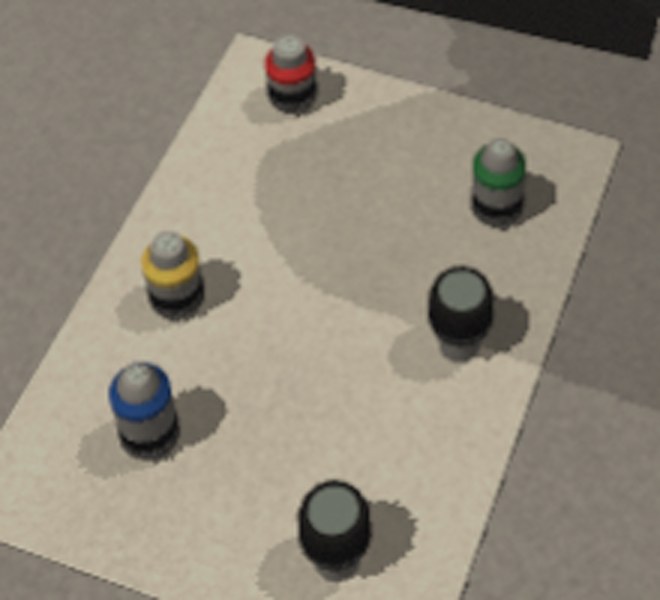

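Run:
```python
from h import *
s=sense();M=R.from_rotvec(s['orientation']).as_matrix();print(M.round(4))
for tz in([1,0,0],[-1,0,0],[0,1,0],[0,-1,0]):
    y=np.array([0,0,-1]);z=np.array(tz);x=np.cross(y,z)
    N=np.c_[x,y,z]; print(tz,(R.from_matrix(M.T@N)).as_rotvec().round(4), 'x=',x)
```

```text
[[ 9.036e-01 -7.000e-04 -4.284e-01]
 [ 4.284e-01  1.200e-03  9.036e-01]
 [-1.000e-04 -1.000e+00  1.400e-03]]
[1, 0, 0] [-8.0000e-04  2.0135e+00 -1.5000e-03] x= [ 0 -1  0]
[-1, 0, 0] [-1.3000e-03 -1.1281e+00  7.0000e-04] x= [0 1 0]
[0, 1, 0] [-1.400e-03  4.427e-01 -4.000e-04] x= [1 0 0]
[0, -1, 0] [-6.0000e-04 -2.6989e+00  1.9000e-03] x= [-1  0  0]
```

>>> {"fn": "carry_out", "kwargs": {"targets": [0,0.1476,0,0,0,0,60,0,0.1476,0,0,0,0,60,0,0.1475,0,0,0,0,60,0,0,0,2,0,4,60,0,0,0,2,0,4,60,0,0,0,2,0,4,60,0,0,0,2,0,4,60,0,0,0,2,0,4,60,0,0,0,2,0,4,60,0,0,0,2,0,4,60]}}

```text
t: 1.1
tcp_pos: [0.4295, -0.3281, 0.2264]
orientation: [-1.571, 0.0, 0.0]
contact_force: [1.8, 0.1, 0.8]
grip_width: 0.0525
```

>>> {"fn": "carry_out", "kwargs": {"targets": [0,0,0,2,0,4,60,0,0,0,2,0,4,60,0,0,0,2,0,4,60,0,0,0,1,0,4,60,0,0,0,0,0,0,60,0,0,0,0,0,0,60,0,0,0,0,0,0,60]}}

```text
t: 1.8
tcp_pos: [0.4988, -0.1703, 0.2264]
orientation: [-1.571, 0.0, 0.0]
contact_force: [-0.4, -0.3, -1.2]
grip_width: 0.0527
```

Run:
```python
from h import *
s=sense();print(s['t'],s['tcp_pos'],R.from_rotvec(s['orientation']).as_matrix().round(3),np.abs(s['joint_vel']).max())
im=grab_frame('wrist');cv2.imwrite('pics/w1.png',im);np.save('w1.npy',[s['tcp_pos'],s['orientation']])
c=cam('wrist',s)
hsv=cv2.cvtColor(im,cv2.COLOR_BGR2HSV)
for k,p in {'green':(.5865,-.104),'yellow':(.591,-.269),'red':(.482,-.093),'blue':(.48,-.252)}.items():
    g=proj(c,[*p,.0035]);m=np.zeros((480,640),np.uint8);cv2.circle(m,tuple(int(v) for v in g),65,255,-1)
    b=((hsv[...,1]>110)&(hsv[...,2]>50)&(m>0)).astype(np.uint8)
    cs=cv2.findContours(b,cv2.RETR_EXTERNAL,cv2.CHAIN_APPROX_NONE)[0]
    if not cs: print(k,g);continue
    q=max(cs,key=len)
    el=cv2.fitEllipse(q);print(k,g,el,back(c,el[0],.004).round(4))
```

```text
1.8 [ 0.49881113 -0.17031587  0.22638607] [[ 1.    -0.001  0.   ]
 [-0.    -0.     1.   ]
 [-0.001 -1.    -0.   ]] 0.01847160457451826
green [384.91612397 282.298924  ] ((386.53509521484375, 281.9625244140625), (53.61391830444336, 57.72272491455078), 74.15409851074219) [ 0.5859 -0.1024  0.004 ]
yellow [224.45289426 286.26851597] ((224.872802734375, 284.8884582519531), (52.25227355957031, 57.11058044433594), 93.09953308105469) [ 0.5892 -0.2683  0.004 ]
red [401.58144879 180.8343521 ] ((402.6578063964844, 180.13975524902344), (64.47028350830078, 68.02999114990234), 47.48664855957031) [ 0.4813 -0.0921  0.004 ]
blue [234.22433738 178.76496878] ((235.9895477294922, 177.81536865234375), (64.06819915771484, 67.50663757324219), 130.69081115722656) [ 0.479  -0.2502  0.004 ]
```

View pics/w1.png

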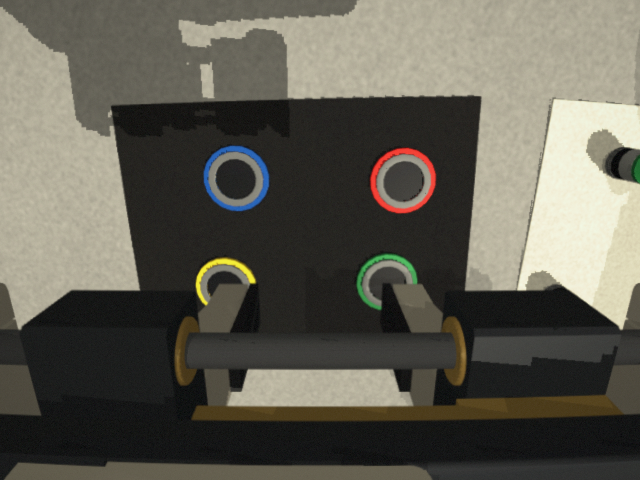

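>>> {"fn": "carry_out", "kwargs": {"targets": [0,0,0,1,0,4.4,60,0,0,0,1,0,4.4,60,0,0,0,1,0,4.4,60,0,0,0,1,0,4.4,60,0,0,0,1,0,4.4,60,0,0,0,1,0,4.4,60,0,0,0,1,0,4.4,60,0,0,0,1,0,4.4,60,0,0,0,0,0,0,60,0,0,0,0,0,0,60]}}

```text
t: 2.85
tcp_pos: [0.5793, 0.1818, 0.2258]
orientation: [-1.572, 0.001, 0.001]
contact_force: [-0.2, 0.1, 0.4]
grip_width: 0.0523
```

Run:
```python
from h import *
s=sense();print(s['t'],s['tcp_pos'],np.abs(s['joint_vel']).max())
im=grab_frame('wrist');cv2.imwrite('pics/w2.png',im);np.save('w2.npy',[s['tcp_pos'],s['orientation']])
c=cam('wrist',s)
for k,p in {'blue':(.591,.299,.063),'yellow':(.611,.222,.055),'red':(.6,.071,.05),'green':(.462,.110,.059)}.items(): print(k,proj(c,p),proj(c,(*p[:2],0)))
```

```text
2.85 [0.5792848  0.18179819 0.22580337] 0.023815125268351434
blue [461.47792953 227.04853613] [440.00396118 209.61932991]
yellow [367.22620412 246.86318046] [361.01899379 229.19432412]
red [192.78730592 232.92206797] [208.05217662 218.46912117]
green [225.13129083  60.57325534] [240.05524409  68.81830442]
```

View pics/w2.png

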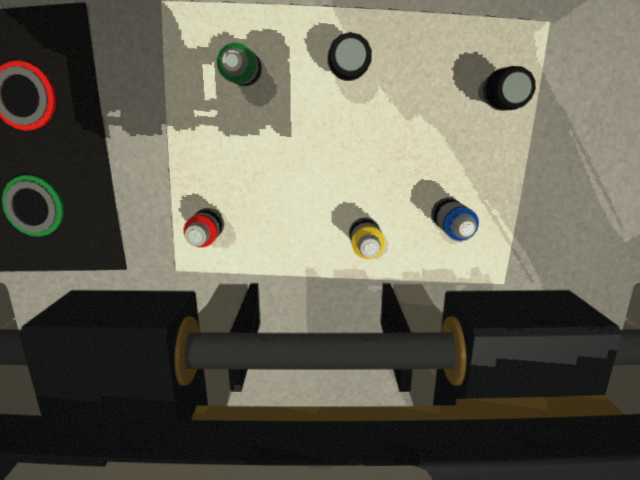

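Run:
```python
from h import *
im=cv2.imread('pics/w2.png')
t=[cv2.resize(im[y-30:y+30,x-30:x+30],(390,300) if 0 else (300,300),interpolation=cv2.INTER_CUBIC) for x,y in((465,225),(367,240),(200,228),(235,62))]
cv2.imwrite('pics/z2.png',np.vstack([np.hstack(t[:2]),np.hstack(t[2:])]))
```

```text
(no output)
```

View pics/z2.png

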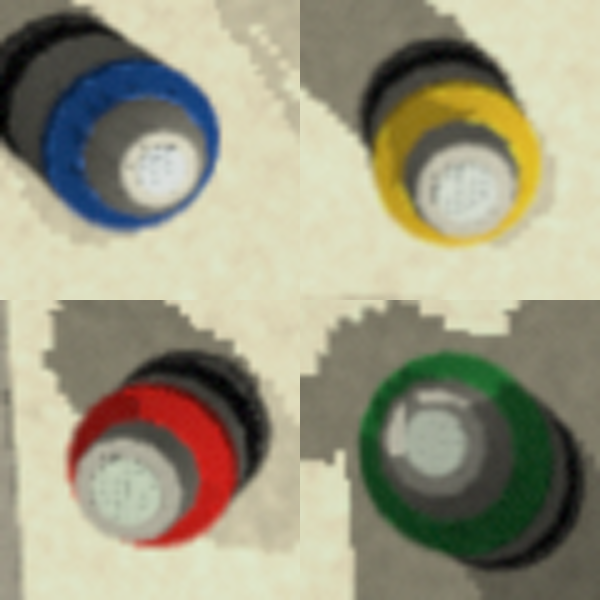

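Run:
```python
from h import *
a=np.load('w2.npy');c=cam('wrist',{'tcp_pos':a[0],'orientation':a[1]})
for k,u,h,v,g in(('blue',(467.6,229),.063,(461.2,224),.047),('yellow',(370,247.6),.055,(368.5,242.4),.039),('red',(195.6,236),.05,(200.6,231),.034),('green',(232.2,60.2),.059,(236.2,63),.043)):
    print(k,back(c,u,h).round(4),back(c,v,g).round(4))
for u in((512,88),(350,55)):print(back(c,u,.052))
```

```text
blue [0.5927 0.3043 0.063 ] [0.5927 0.3043 0.047 ]
yellow [0.6117 0.2244 0.055 ] [0.6121 0.225  0.039 ]
red [0.6028 0.0732 0.05  ] [0.6029 0.073  0.034 ]
green [0.4618 0.1154 0.059 ] [0.462  0.1152 0.043 ]
[0.4801998  0.33268039 0.052     ]
[0.45750377 0.20431692 0.052     ]
```

>>> {"fn": "carry_out", "kwargs": {"targets": [0,0,0,1.65,1.5,2.15,60,0,0,0,1.62,1.5,2.15,60,0,0,0,0,4,0,60,0,0,0,0,4,0,60,0,0,0,0,4,0,60,0,0,0,0,3,0,60,0,0,0,0,2,0,60,0,0,0,0,1.2,0,60,0,0,0,0,0.5,0,60,0,0,0,0,0,0,60]}}

```text
t: 3.9
tcp_pos: [0.6121, 0.2244, 0.0098]
orientation: [-1.571, 0.001, -0.001]
contact_force: [0.2, 0.0, -0.0]
grip_width: 0.0526
```

Run:
```python
from h import *
s=sense();print(s['t'],s['tcp_pos'],s['contact_force'])
im=grab_frame('wrist');cv2.imwrite('pics/w3.png',im)
cv2.imwrite('pics/s3.png',cv2.resize(grab_frame('side')[240:440,170:390],None,fx=3,fy=3))
```

```text
3.9 [0.61210263 0.2243701  0.00979263] [ 0.24177053  0.01237006 -0.02020727]
```

View pics/w3.png

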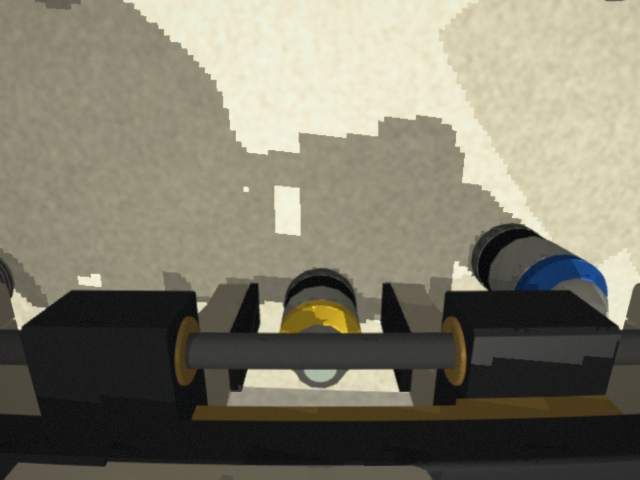

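View pics/s3.png

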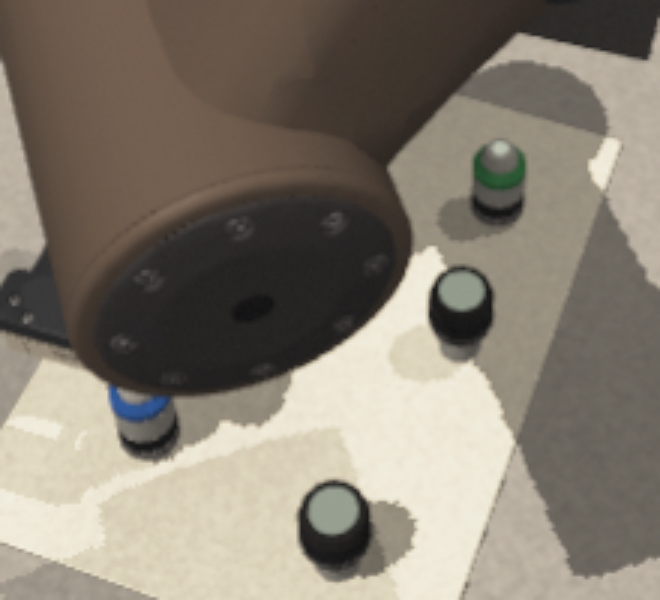

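>>> {"fn": "carry_out", "kwargs": {"targets": [0,0,0,0,0,0,0,0,0,0,0,0,0,0,0,0,0,0,0,0,0,0,0,0,0,0,0,0,0,0,0,0,0,0,0,0,0,0,0,0,0,0], "newtons": 20}}

```text
t: 4.6
tcp_pos: [0.612, 0.2253, 0.01]
orientation: [-1.571, -0.001, -0.0]
contact_force: [-1.8, -0.7, 5.4]
grip_width: 0.0294
```

>>> {"fn": "carry_out", "kwargs": {"targets": [0,0,0,0,-0.5,0,0,0,0,0,0,-1.5,0,0,0,0,0,0,-3,0,0,0,0,0,0,-4,0,0,0,0,0,0,-2,0,0,0,0,0,0,-1,0,0,0,0,0,0,0,0,0]}}

```text
t: 5.3
tcp_pos: [0.6124, 0.2255, 0.1314]
orientation: [-1.569, -0.002, -0.002]
contact_force: [0.5, -0.3, -1.5]
grip_width: 0.0297
```

Run:
```python
from h import *
s=sense();print(s['t'],s['tcp_pos'],s['contact_force'],s['grip_width'])
im=grab_frame('wrist');cv2.imwrite('pics/w4.png',im)
```

```text
5.3 [0.61235571 0.22554852 0.13142614] [ 0.54445782 -0.33092675 -1.52481333] 0.029662715917153862
```

View pics/w4.png

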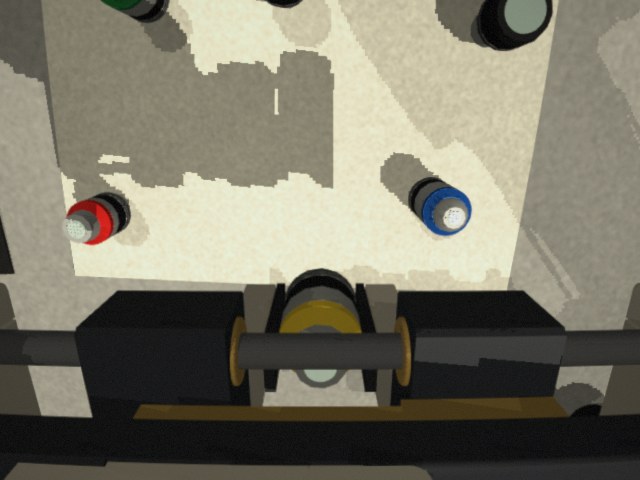

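Run:
```python
from h import *
s=sense();c=cam('wrist',s);p=s['tcp_pos'];fz=p[2]-.0100
for dx in(-.003,0,.003): print(dx,proj(c,(p[0]+dx,p[1],fz+.055)), [proj(c,(p[0]+dx-.010,p[1],fz)),proj(c,(p[0]+dx-.015,p[1],fz+.006)),proj(c,(p[0]+dx-.015,p[1],fz+.036))])
im=cv2.imread('pics/w4.png');cv2.imwrite('pics/z4.png',cv2.resize(im[260:400,270:370],None,fx=4,fy=4,interpolation=cv2.INTER_CUBIC))
```

```text
-0.003 [321.25376566 357.46397313] [array([320.76426379, 266.48060145]), array([320.81228212, 260.69405981]), array([321.07311477, 290.33083828])]
0 [321.24491312 365.36934317] [array([320.76076295, 272.73859145]), array([320.80840648, 267.24399422]), array([321.0666755 , 297.98245076])]
0.003 [321.23613399 373.15263666] [array([320.75727583, 278.93315656]), array([320.80454639, 273.72525714]), array([321.06027406, 305.53446209])]
```

View pics/z4.png

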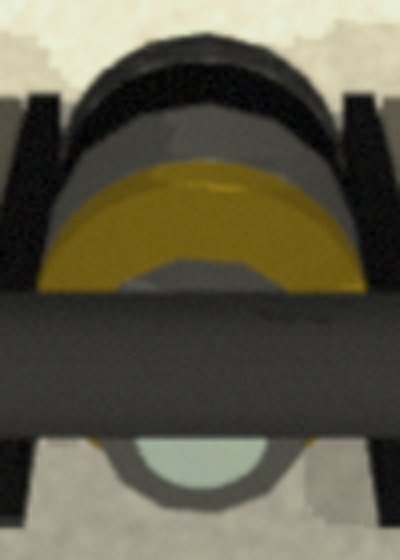

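>>> {"fn": "carry_out", "kwargs": {"targets": [0,0,0,0,0,-1,0,0,0,0,0,0,-3,0,0,0,0,-0.2,0,-4,0,0,0,0,-0.2,0,-4,0,0,0,0,-0.2,0,-4,0,0,0,0,-0.2,0,-4,0,0,0,0,-0.2,0,-4,0,0,0,0,-0.2,0,-4,0,0,0,0,-0.2,0,-4,0,0,0,0,-0.2,0,-4,0]}}

```text
t: 6.35
tcp_pos: [0.5942, -0.137, 0.1279]
orientation: [-1.571, 0.003, 0.002]
contact_force: [1.4, 0.1, -1.7]
grip_width: 0.0295
```

>>> {"fn": "carry_out", "kwargs": {"targets": [0,0,0,-0.2,0,-4,0,0,0,0,-0.2,0,-4,0,0,0,0,-0.2,0,-3.5,0,0,0,0,-0.1,0,-1.5,0,0,0,0,0,0,-0.3,0,0,0,0,0,2,0,0,0,0,0,0,2,0,0,0,0,0,0,2,0,0,0,0,0,0,1,0,0,0,0,0,0,0,0,0]}}

```text
t: 7.35
tcp_pos: [0.5875, -0.267, 0.0575]
orientation: [-1.57, 0.003, 0.003]
contact_force: [0.3, -0.5, -1.4]
grip_width: 0.0296
```

Run:
```python
from h import *
s=sense();c=cam('wrist',s);print(s['t'],s['tcp_pos'],s['contact_force'],s['grip_width'])
im=grab_frame('wrist');cv2.imwrite('pics/w5.png',im)
print([proj(c,(.5892+a,-.268+b,z)).round(0) for a,b,z in((-.031,0,.005),(-.026,0,.008),(0,-.031,.005),(0,.031,.005))])
```

```text
7.35 [ 0.58751406 -0.26699053  0.05748108] [ 0.29865144 -0.53147427 -1.36881245] 0.029580763387190546
[array([319., 209.]), array([319., 220.]), array([263., 264.]), array([374., 264.])]
```

View pics/w5.png

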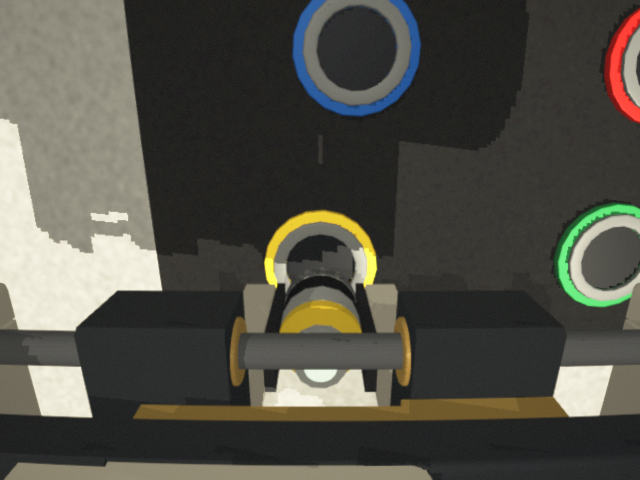

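>>> {"fn": "carry_out", "kwargs": {"targets": [0,0,0,0.1,1.5,0,0,0,0,0,0,1.5,0,0,0,0,0,0,0.7,0,0,0,0,0,0,0.3,0,0,0,0,0,0,0.15,0,0,0,0,0,0,0,0,0]}}

```text
t: 8.0
tcp_pos: [0.59, -0.268, 0.0181]
orientation: [-1.571, -0.0, 0.0]
contact_force: [0.5, 0.1, -0.8]
grip_width: 0.0291
```

>>> {"fn": "carry_out", "kwargs": {"targets": [0,0,0,0,0.1,0,0,0,0,0,0,0,0,0]}}

```text
t: 8.2
tcp_pos: [0.5901, -0.2679, 0.0174]
orientation: [-1.571, -0.001, -0.0]
contact_force: [-0.1, 0.2, -2.0]
grip_width: 0.0299
```

>>> {"fn": "carry_out", "kwargs": {"targets": [0,0,0,0,0.1,0,0,0,0,0,0,0,0,0]}}

```text
t: 8.4
tcp_pos: [0.5899, -0.2679, 0.0161]
orientation: [-1.571, -0.0, -0.0]
contact_force: [0.3, -0.1, -2.1]
grip_width: 0.0297
```

>>> {"fn": "carry_out", "kwargs": {"targets": [0,0,0,0,0.1,0,0,0,0,0,0,0,0,0]}}

```text
t: 8.6
tcp_pos: [0.5899, -0.2679, 0.0151]
orientation: [-1.571, -0.0, -0.0]
contact_force: [-0.3, 0.1, -0.9]
grip_width: 0.0295
```

>>> {"fn": "carry_out", "kwargs": {"targets": [0,0,0,0,0.07,0,0,0,0,0,0,0,0,0]}}

```text
t: 8.8
tcp_pos: [0.59, -0.2679, 0.015]
orientation: [-1.571, -0.001, 0.0]
contact_force: [-1.7, 0.8, 4.1]
grip_width: 0.0295
```

Run:
```python
from h import *
s=sense();c=cam('wrist',s);print(s['t'],s['tcp_pos'],s['contact_force'],s['grip_width'])
im=grab_frame('wrist');cv2.imwrite('pics/z6.png',cv2.resize(im[200:440,220:420],(600,720)[::1],interpolation=cv2.INTER_CUBIC)[:600])
```

```text
8.8 [ 0.58997261 -0.26786897  0.01503784] [-1.66188331  0.7791805   4.09178997] 0.029516336362705734
```

View pics/z6.png

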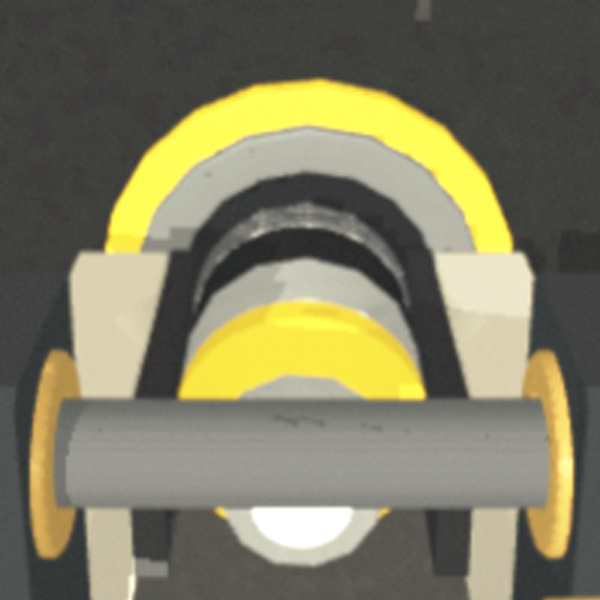

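>>> {"fn": "carry_out", "kwargs": {"targets": [0,0,0,0,0,0,45,0,0,0,0,0,0,60,0,0,0,0,0,0,60,0,0,0,0,0,0,60]}}

```text
t: 9.25
tcp_pos: [0.5899, -0.2679, 0.0142]
orientation: [-1.571, 0.0, 0.0]
contact_force: [0.4, 0.1, 0.4]
grip_width: 0.0512
```

>>> {"fn": "carry_out", "kwargs": {"targets": [0,0,0,0,-2,0,60,0,0,0,0,-3,0,60,0,0,0,0,-4,0,60,0,0,0,0,-3,0,60]}}

```text
t: 9.65
tcp_pos: [0.5903, -0.2681, 0.1365]
orientation: [-1.571, -0.001, -0.001]
contact_force: [0.7, -0.0, 0.2]
grip_width: 0.0527
```

Run:
```python
from h import *
s=sense();print(s['t'],s['tcp_pos'],s['contact_force'],s['grip_width'])
im=grab_frame('side');cv2.imwrite('pics/s7.png',cv2.resize(im[120:270,240:440],(800,600),interpolation=cv2.INTER_CUBIC))
```

```text
9.65 [ 0.5902881  -0.26809648  0.13652995] [ 0.68697387 -0.02212292  0.23765211] 0.0526755930066433
```

View pics/s7.png

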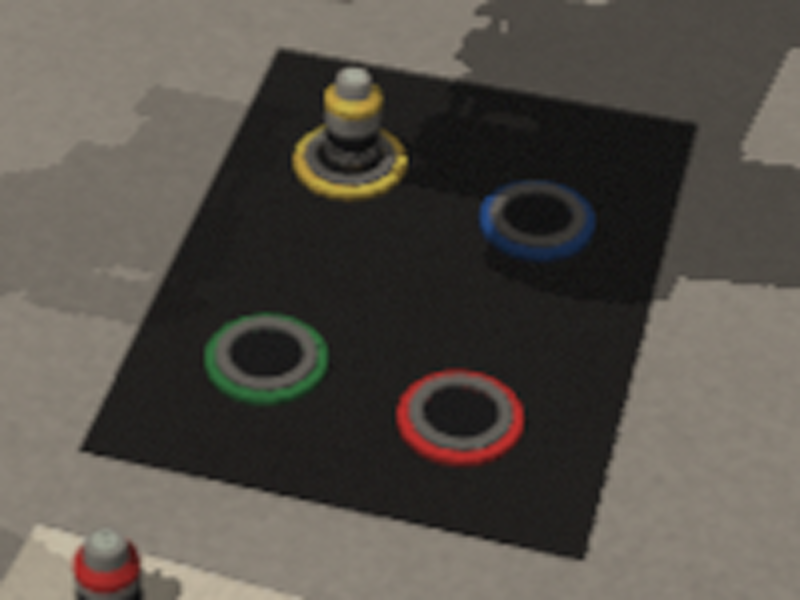

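>>> {"fn": "carry_out", "kwargs": {"targets": [0,0,0,0.13,0,2,60,0,0,0,0.13,0,4,60,0,0,0,0.13,0,4.5,60,0,0,0,0.13,0,4.5,60,0,0,0,0.13,0,4.5,60,0,0,0,0.13,0,4.5,60,0,0,0,0.13,0,4.5,60,0,0,0,0.13,0,3.6,60,0,0,0,0.13,0,2,60,0,0,0,0.13,0,0,60]}}

```text
t: 10.7
tcp_pos: [0.6029, 0.0758, 0.1341]
orientation: [-1.571, -0.003, 0.002]
contact_force: [-0.4, -1.2, 0.2]
grip_width: 0.0524
```

>>> {"fn": "carry_out", "kwargs": {"targets": [0,0,0,0,2,0,60,0,0,0,0,3,0,60,0,0,0,0,3,0,60,0,0,0,0,0,0,60]}}

```text
t: 11.1
tcp_pos: [0.5999, 0.0714, 0.0503]
orientation: [-1.573, 0.007, 0.004]
contact_force: [-0.5, -0.5, 0.6]
grip_width: 0.0524
```

Run:
```python
from h import *
s=sense();c=cam('wrist',s);print(s['t'],s['tcp_pos'],s['contact_force'],s['grip_width'])
im=grab_frame('wrist');cv2.imwrite('pics/z8.png',im)
print(proj(c,(.6028-.015,.0731,.006)),proj(c,(.6028,.0731,.05)),proj(c,(.6028-.015,.0731,.033)))
```

```text
11.1 [0.59986202 0.07143607 0.05032021] [-0.53631174 -0.52307093  0.61072253] 0.05244874644103643
[323.94382848 244.83770492] [324.64767413 308.87245254] [324.38254823 262.7638256 ]
```

View pics/z8.png

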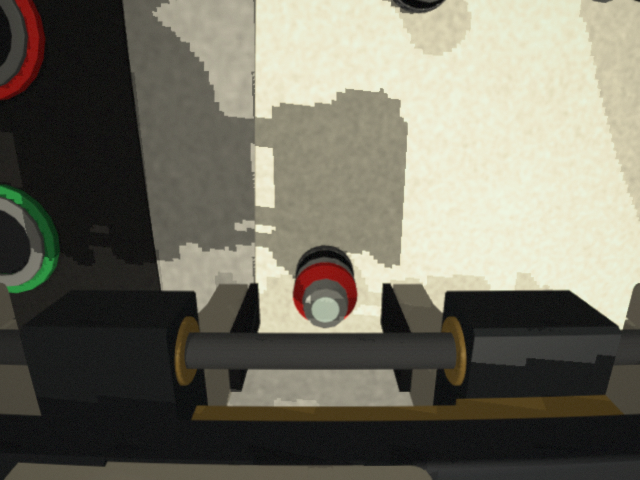

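>>> {"fn": "carry_out", "kwargs": {"targets": [0,0,0,0,1.5,0,60,0,0,0,0,1.5,0,60,0,0,0,0,0,0,60,0,0,0,0,0,0,60]}}

```text
t: 11.55
tcp_pos: [0.6037, 0.0731, 0.0259]
orientation: [-1.571, -0.001, -0.001]
contact_force: [0.9, 0.2, 0.8]
grip_width: 0.0525
```

Now down 1.85 cm, settle, and close.

>>> {"fn": "carry_out", "kwargs": {"targets": [0,0,0,0,1,0,60,0,0,0,0,0.8,0,60,0,0,0,0,0,0,60,0,0,0,0,0,0,0,0,0,0,0,0,0,0,0,0,0,0,0,0,0,0,0,0,0,0,0,0,0,0,0,0,0,0,0,0,0,0,0,0,0,0]}}

```text
t: 12.45
tcp_pos: [0.603, 0.0732, 0.0066]
orientation: [-1.571, -0.0, -0.0]
contact_force: [-0.1, 0.3, -0.0]
grip_width: 0.0294
```

>>> {"fn": "carry_out", "kwargs": {"targets": [0,0,0,0,-0.5,0,0,0,0,0,0,-1.5,0,0,0,0,0,0,-3,0,0,0,0,0,0,-4,0,0,0,0,0,0,-2,0,0,0,0,0,0,-1,0,0,0,0,0,0,0,0,0]}}

```text
t: 13.15
tcp_pos: [0.6033, 0.0734, 0.1276]
orientation: [-1.57, -0.002, -0.002]
contact_force: [0.8, -1.4, -2.3]
grip_width: 0.0298
```

Run:
```python
from h import *
s=sense();c=cam('wrist',s);print(s['t'],s['tcp_pos'],s['contact_force'],s['grip_width'])
im=grab_frame('wrist');p=s['tcp_pos'];fz=p[2]-.0075
cv2.imwrite('pics/z9.png',cv2.resize(im[260:400,270:370],None,fx=4,fy=4,interpolation=cv2.INTER_CUBIC))
for dx in(-.003,0,.003): print(dx,(np.array([proj(c,(p[0]+dx-.015,p[1],fz+.006)),proj(c,(p[0]+dx,p[1],fz+.05))])-[270,260])*4)
```

```text
13.15 [0.60328129 0.07335351 0.12761638] [ 0.79049721 -1.38791739 -2.31467704] 0.029786752812000456
-0.003 [[203.36078898  11.23452574]
 [205.08255956 373.19576604]]
0 [[203.33787499  37.73997415]
 [205.03895695 404.34854281]]
0.003 [[203.31509962  63.96122841]
 [204.99576357 435.02853924]]
```

View pics/z9.png

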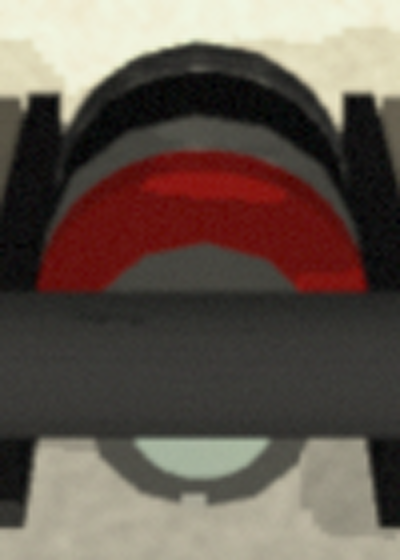

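>>> {"fn": "carry_out", "kwargs": {"targets": [0,0,0,-1,0,-1.5,0,0,0,0,-2.4,0,-3.2,0,0,0,0,-2.7,0,-3.6,0,0,0,0,-2.7,0,-3.6,0,0,0,0,-2.2,0,-3,0,0,0,0,-1.2,0,-1.6,0,0,0,0,0,2,0,0,0,0,0,0,3,0,0,0,0,0,0,2,0,0,0,0,0,0,0,0,0]}}

```text
t: 14.2
tcp_pos: [0.4779, -0.0925, 0.0531]
orientation: [-1.572, 0.006, 0.005]
contact_force: [-0.6, -0.4, -0.7]
grip_width: 0.0296
```

>>> {"fn": "carry_out", "kwargs": {"targets": [0,0,0,0,0,0,0,0,0,0,0,0,0,0]}}

```text
t: 14.4
tcp_pos: [0.4815, -0.0918, 0.0571]
orientation: [-1.571, -0.001, -0.0]
contact_force: [0.1, -0.3, -0.8]
grip_width: 0.0293
```

```bash
cat > base.py <<'E'
from h import *
import sys
s=sense();c=cam('wrist',s);print(s['t'],s['tcp_pos'],s['contact_force'],s['grip_width'])
im=grab_frame('wrist');x,y=float(sys.argv[1]),float(sys.argv[2]);cv2.imwrite(sys.argv[3],im)
p=[proj(c,(x+a,y+b,.005)) for a,b in((-.031,0),(0,-.031),(0,.031))];print(np.round(p,1))
hsv=cv2.cvtColor(im,cv2.COLOR_BGR2HSV)
row=int(p[1][1])-6
th=np.linspace(np.pi*.5,np.pi*1.5,361)  # -x half
out=[]
b=((hsv[...,1]>110)&(hsv[...,2]>50))
for t in th:
    rs=np.arange(.026,.037,.0001)
    q=np.array([proj(c,(x+r*np.cos(t),y+r*np.sin(t),.005)) for r in rs[::4]])
    ok=[b[int(v+.5),int(u+.5)] if 0<=u<639 and 0<=v<479 else False for u,v in q]
    i=np.where(ok)[0]
    if len(i)>3: r=rs[::4][i[-1]]; out.append((x+r*np.cos(t),y+r*np.sin(t)))
o=np.array(out)
from scipy.optimize import least_squares
f=least_squares(lambda w:np.hypot(o[:,0]-w[0],o[:,1]-w[1])-.031,[x,y],loss='soft_l1',f_scale=.0005)
print(len(o),'base centre',f.x.round(4),'rms',np.sqrt(np.mean(f.fun**2)))
E
python3 base.py .4813 -.0921 pics/w10.png
```

```text
14.4 [ 0.48145933 -0.09179202  0.0570705 ] [ 0.13880414 -0.29073057 -0.83812658] 0.029344720468610322
[[320.1 205.6]
 [264.2 260.2]
 [375.9 260.3]]
361 base centre [ 0.4812 -0.0927] rms 0.00026284269218642884
```

View pics/w10.png

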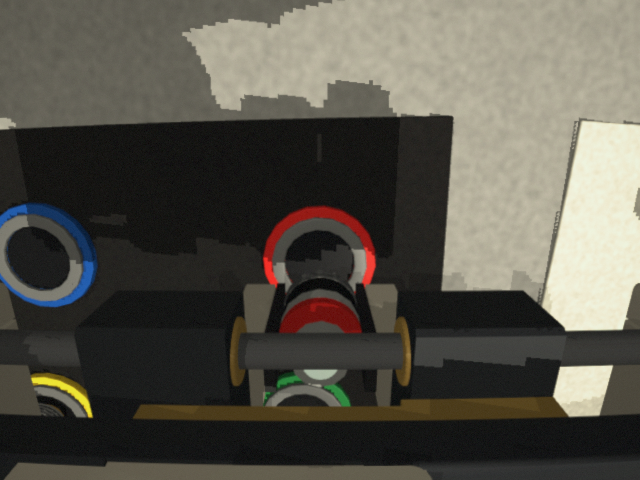

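>>> {"fn": "carry_out", "kwargs": {"targets": [0,0,0,-0.08,1.5,-0.07,0,0,0,0,0,1.5,0,0,0,0,0,0,0.8,0,0,0,0,0,0,0.4,0,0,0,0,0,0,0.1,0,0,0,0,0,0,0,0,0,0,0,0,0,0,0,0]}}

```text
t: 15.15
tcp_pos: [0.4805, -0.0925, 0.0139]
orientation: [-1.571, -0.001, -0.0]
contact_force: [0.1, 0.4, -1.9]
grip_width: 0.0294
```

>>> {"fn": "carry_out", "kwargs": {"targets": [0,0,0,0,0.1,0,0,0,0,0,0,0,0,0]}}

```text
t: 15.35
tcp_pos: [0.4802, -0.0926, 0.0125]
orientation: [-1.571, -0.0, -0.0]
contact_force: [0.5, -0.4, -1.5]
grip_width: 0.0294
```

>>> {"fn": "carry_out", "kwargs": {"targets": [0,0,0,0,0.1,0,0,0,0,0,0,0,0,0]}}

```text
t: 15.55
tcp_pos: [0.4802, -0.0926, 0.0115]
orientation: [-1.571, -0.0, -0.0]
contact_force: [-0.1, 0.5, 2.1]
grip_width: 0.0296
```

>>> {"fn": "carry_out", "kwargs": {"targets": [0,0,0,0,0,0,45,0,0,0,0,0,0,60,0,0,0,0,0,0,60,0,0,0,0,0,0,60,0,0,0,0,-2,0,60,0,0,0,0,-3,0,60,0,0,0,0,-4,0,60,0,0,0,0,-3,0,60,0,0,0,0,0,0,60]}}

```text
t: 16.45
tcp_pos: [0.4827, -0.0924, 0.1356]
orientation: [-1.57, -0.007, -0.005]
contact_force: [0.7, -0.4, 0.3]
grip_width: 0.0526
```

Run:
```python
from h import *
s=sense();print(s['t'],s['tcp_pos'],s['contact_force'],s['grip_width'])
im=grab_frame('side');cv2.imwrite('pics/s11.png',cv2.resize(im[120:270,240:440],(800,600),interpolation=cv2.INTER_CUBIC))
```

```text
16.45 [ 0.48274612 -0.09237482  0.13564463] [ 0.73923051 -0.41370405  0.31877318] 0.052592108674988834
```

View pics/s11.png

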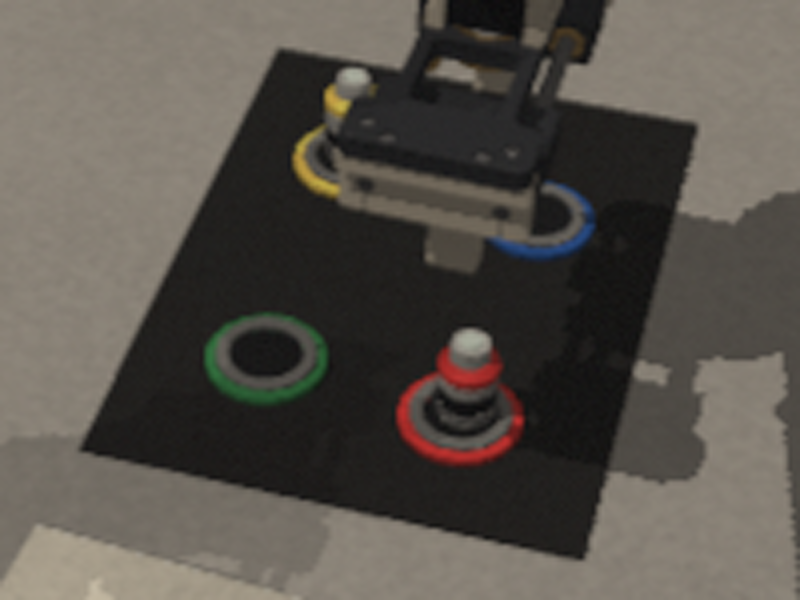

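>>> {"fn": "carry_out", "kwargs": {"targets": [0,0,0,-0.1,0,1.5,60,0,0,0,-0.3,0,3.5,60,0,0,0,-0.4,0,4.5,60,0,0,0,-0.4,0,4.5,60,0,0,0,-0.4,0,4,60,0,0,0,-0.2,0,2,60,0,0,0,0,0,0.8,60,0,0,0,0,2,0,60,0,0,0,0,3,0,60,0,0,0,0,1.5,0,60]}}

```text
t: 17.5
tcp_pos: [0.4605, 0.1141, 0.0638]
orientation: [-1.572, 0.003, 0.002]
contact_force: [-0.3, 0.9, 0.3]
grip_width: 0.0525
```

>>> {"fn": "carry_out", "kwargs": {"targets": [0,0,0,0,0,0,60,0,0,0,0,0,0,60,0,0,0,0,0,0,60]}}

```text
t: 17.8
tcp_pos: [0.4626, 0.1154, 0.0671]
orientation: [-1.57, -0.001, -0.001]
contact_force: [0.0, 0.7, 0.4]
grip_width: 0.0527
```

Run:
```python
from h import *
s=sense();c=cam('wrist',s);print(s['t'],s['tcp_pos'],s['contact_force'],s['grip_width'])
im=grab_frame('wrist');cv2.imwrite('pics/z12.png',im)
print(proj(c,(.4619,.1153,.059)),proj(c,(.4619-.015,.1153,.044)))
```

```text
17.8 [0.46259855 0.11541593 0.06707825] [0.01769898 0.68680169 0.36924459] 0.052655241493802
[320.50814463 293.54595137] [320.44900352 251.05227491]
```

View pics/z12.png

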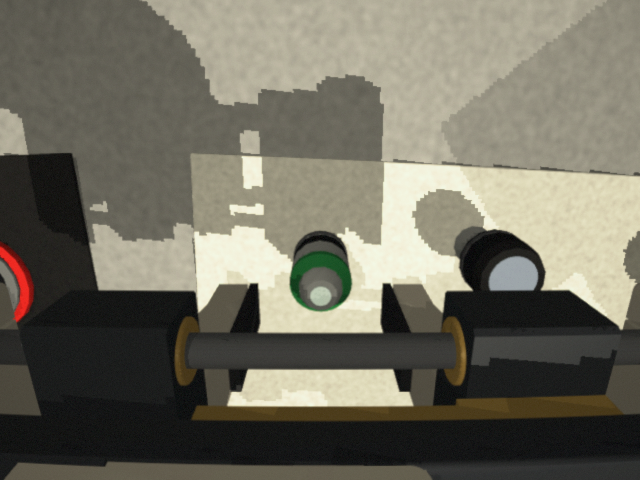

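>>> {"fn": "carry_out", "kwargs": {"targets": [0,0,0,0,2,0,60,0,0,0,0,2,0,60,0,0,0,0,1.1,0,60,0,0,0,0,0.5,0,60,0,0,0,0,0,0,60,0,0,0,0,0,0,60]}}

```text
t: 18.45
tcp_pos: [0.4625, 0.1157, 0.011]
orientation: [-1.57, -0.001, -0.0]
contact_force: [-0.2, 0.1, -1.0]
grip_width: 0.0527
```

>>> {"fn": "carry_out", "kwargs": {"targets": [0,0,0,0,0,0,0,0,0,0,0,0,0,0,0,0,0,0,0,0,0,0,0,0,0,0,0,0,0,0,0,0,0,0,0,0,0,0,0,0,0,0]}}

```text
t: 19.05
tcp_pos: [0.4622, 0.1155, 0.0106]
orientation: [-1.571, -0.0, -0.0]
contact_force: [-0.4, -0.2, 4.9]
grip_width: 0.0294
```

>>> {"fn": "carry_out", "kwargs": {"targets": [0,0,0,0,-0.5,0,0,0,0,0,0,-1.5,0,0,0,0,0,0,-3,0,0,0,0,0,0,-4,0,0,0,0,0,0,-2,0,0,0,0,0,0,-1,0,0,0,0,0,0,0,0,0,0,0,0,0,0,0,0]}}

```text
t: 19.85
tcp_pos: [0.4613, 0.1151, 0.1293]
orientation: [-1.571, 0.001, 0.001]
contact_force: [0.1, -0.3, -2.3]
grip_width: 0.0299
```

```bash
cat > held.py <<'E'
from h import *
import sys
s=sense();c=cam('wrist',s);print(s['t'],s['tcp_pos'],s['contact_force'],s['grip_width'])
im=grab_frame('wrist');p=s['tcp_pos'];fz=p[2]-float(sys.argv[1]);H=float(sys.argv[2])
cv2.imwrite(sys.argv[3],cv2.resize(im[260:400,270:370],None,fx=4,fy=4,interpolation=cv2.INTER_CUBIC))
for dx in(-.003,0,.003): print(dx,(np.array([proj(c,(p[0]+dx-.015,p[1],fz+.006)),proj(c,(p[0]+dx,p[1],fz+H))])-[270,260])*4)
E
python3 held.py .0105 .059 pics/z13.png
```

```text
19.85 [0.46128523 0.1150597  0.12929132] [ 0.12419397 -0.3165677  -2.29945292] 0.02991645616549174
-0.003 [[203.24874464   1.09148709]
 [204.44712338 414.58848952]]
0 [[203.2380817   27.24031665]
 [204.42146765 446.8594942 ]]
0.003 [[203.22743018  53.11732332]
 [204.39598659 478.61811734]]
```

View pics/z13.png

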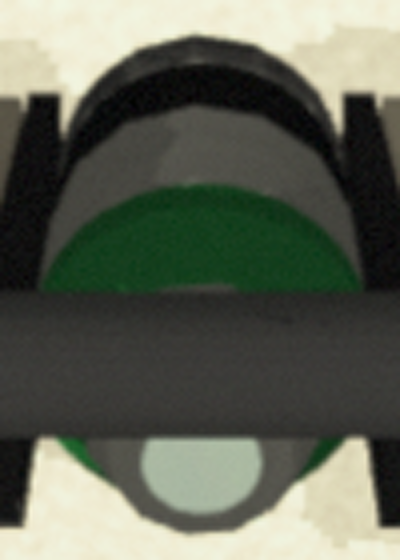

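>>> {"fn": "carry_out", "kwargs": {"targets": [0,0,0,0.8,0,-1.5,0,0,0,0,1.8,0,-3,0,0,0,0,2.2,0,-4,0,0,0,0,2.2,0,-4,0,0,0,0,2.2,0,-4,0,0,0,0,1.8,0,-3,0,0,0,0,1.3,0,-2.3,0,0,0,0,0,2,0,0,0,0,0,0,3,0,0,0,0,0,0,1.5,0,0]}}

```text
t: 20.9
tcp_pos: [0.5826, -0.1032, 0.061]
orientation: [-1.571, 0.006, 0.004]
contact_force: [-0.6, 0.3, -1.6]
grip_width: 0.0298
```

>>> {"fn": "carry_out", "kwargs": {"targets": [0,0,0,0,0,0,0,0,0,0,0,0,0,0,0,0,0,0,0,0,0,0,0,0,0,0,0,0]}}

```text
t: 21.3
tcp_pos: [0.5857, -0.1024, 0.0663]
orientation: [-1.571, -0.002, -0.001]
contact_force: [-0.7, 0.2, -0.6]
grip_width: 0.0295
```

```bash
python3 base.py .5859 -.1024 pics/w14.png
```

```text
21.3 [ 0.58568514 -0.1023956   0.06628818] [-0.72245886  0.16791688 -0.62995067] 0.029504568449741586
[[320.6 202.5]
 [266.8 255.2]
 [374.3 255.2]]
361 base centre [ 0.5855 -0.103 ] rms 0.0002551708898634387
```

View pics/w14.png

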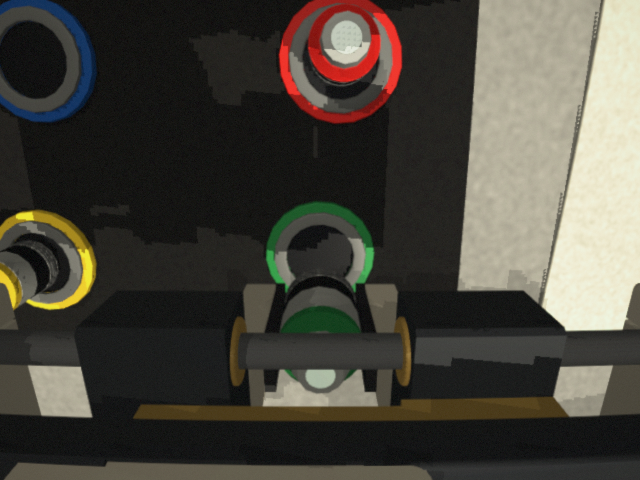

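>>> {"fn": "carry_out", "kwargs": {"targets": [0,0,0,-0.11,1.5,-0.06,0,0,0,0,0,1.8,0,0,0,0,0,0,1,0,0,0,0,0,0,0.4,0,0,0,0,0,0,0.1,0,0,0,0,0,0,0,0,0,0,0,0,0,0,0,0]}}

```text
t: 22.05
tcp_pos: [0.5845, -0.1031, 0.0181]
orientation: [-1.571, -0.001, -0.001]
contact_force: [-0.3, -0.5, -1.7]
grip_width: 0.0292
```

>>> {"fn": "carry_out", "kwargs": {"targets": [0,0,0,0,0.1,0,0,0,0,0,0,0,0,0]}}

```text
t: 22.25
tcp_pos: [0.5841, -0.1032, 0.0166]
orientation: [-1.571, -0.0, -0.0]
contact_force: [-0.6, 0.2, -1.4]
grip_width: 0.0299
```

>>> {"fn": "carry_out", "kwargs": {"targets": [0,0,0,0,0.1,0,0,0,0,0,0,0,0,0]}}

```text
t: 22.45
tcp_pos: [0.5841, -0.1032, 0.0157]
orientation: [-1.571, -0.001, -0.0]
contact_force: [-0.3, 1.5, 2.1]
grip_width: 0.0297
```

>>> {"fn": "carry_out", "kwargs": {"targets": [0,0,0,0,0,0,45,0,0,0,0,0,0,60,0,0,0,0,0,0,60,0,0,0,0,0,0,60,0,0,0,0,-2,0,60,0,0,0,0,-3,0,60,0,0,0,0,-4,0,60,0,0,0,0,-3,0,60,0,0,0,0,0,0,60]}}

```text
t: 23.35
tcp_pos: [0.5868, -0.1032, 0.1403]
orientation: [-1.571, -0.007, -0.006]
contact_force: [0.4, 0.3, 1.2]
grip_width: 0.0524
```

>>> {"fn": "carry_out", "kwargs": {"targets": [0,0,0,0.09,0,2,60,0,0,0,0.09,0,4,60,0,0,0,0.09,0,4.8,60,0,0,0,0.09,0,4.8,60,0,0,0,0.09,0,4.8,60,0,0,0,0.09,0,4.8,60,0,0,0,0.09,0,4.8,60,0,0,0,0.09,0,4.8,60,0,0,0,0.09,0,3.9,60,0,0,0,0.09,0,2,60]}}

```text
t: 24.35
tcp_pos: [0.5924, 0.307, 0.1344]
orientation: [-1.571, -0.002, 0.002]
contact_force: [0.6, -0.0, 0.3]
grip_width: 0.0528
```

>>> {"fn": "carry_out", "kwargs": {"targets": [0,0,0,0,2,0,60,0,0,0,0,3,0,60,0,0,0,0,1,0,60,0,0,0,0,0,0,60,0,0,0,0,0,0,60,0,0,0,0,0,0,60]}}

```text
t: 24.95
tcp_pos: [0.5938, 0.3041, 0.0769]
orientation: [-1.57, -0.001, -0.001]
contact_force: [0.1, 1.0, 0.2]
grip_width: 0.0524
```

Run:
```python
from h import *
s=sense();c=cam('wrist',s);print(s['t'],s['tcp_pos'],s['contact_force'],s['grip_width'])
im=grab_frame('wrist');cv2.imwrite('pics/z15.png',im)
im=grab_frame('side');cv2.imwrite('pics/s15.png',im)
print(proj(c,(.5927,.3043,.063)),proj(c,(.5927-.015,.3043,.048)))
```

```text
24.95 [0.59379409 0.3040923  0.07689567] [0.12869437 0.95519263 0.16959308] 0.05243352915424748
[321.1572361  287.34438958] [321.04548334 246.30998069]
```

View pics/z15.png

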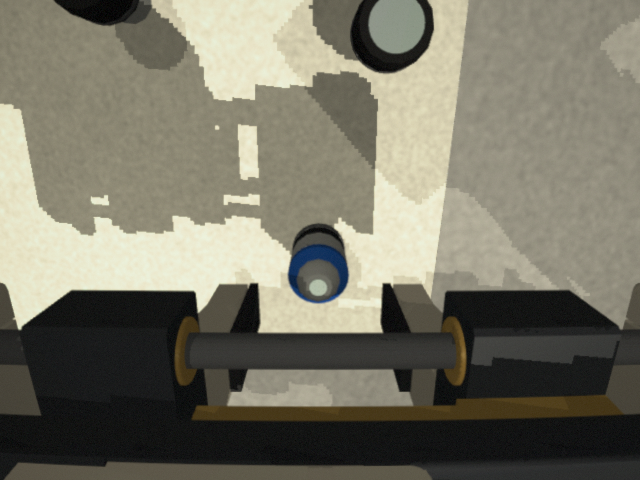

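View pics/s15.png

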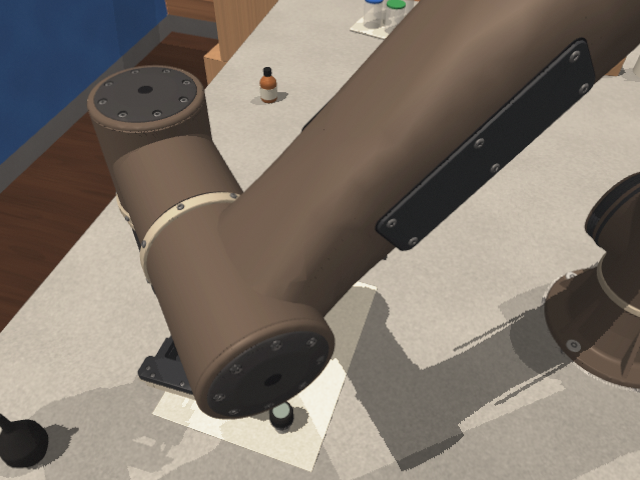

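>>> {"fn": "carry_out", "kwargs": {"targets": [0,0,0,0,2,-0.12,60,0,0,0,0,2.5,0,60,0,0,0,0,1.3,0,60,0,0,0,0,0.6,0,60,0,0,0,0,0,0,60,0,0,0,0,0,0,60]}}

```text
t: 25.65
tcp_pos: [0.5935, 0.3031, 0.0123]
orientation: [-1.57, -0.001, -0.0]
contact_force: [-0.3, -0.2, -0.3]
grip_width: 0.0523
```

>>> {"fn": "carry_out", "kwargs": {"targets": [0,0,0,0,0,0,0,0,0,0,0,0,0,0,0,0,0,0,0,0,0,0,0,0,0,0,0,0,0,0,0,0,0,0,0,0,0,0,0,0,0,0]}}

```text
t: 26.25
tcp_pos: [0.5931, 0.3029, 0.0118]
orientation: [-1.57, -0.001, -0.0]
contact_force: [-1.5, -0.0, 4.5]
grip_width: 0.0297
```

>>> {"fn": "carry_out", "kwargs": {"targets": [0,0,0,0,-0.5,0,0,0,0,0,0,-1.5,0,0,0,0,0,0,-3,0,0,0,0,0,0,-4,0,0,0,0,0,0,-2,0,0,0,0,0,0,-1,0,0,0,0,0,0,0,0,0,0,0,0,0,0,0,0]}}

```text
t: 27.05
tcp_pos: [0.5922, 0.3022, 0.1303]
orientation: [-1.571, 0.001, 0.001]
contact_force: [-0.3, 0.5, -2.1]
grip_width: 0.0294
```

```bash
python3 held.py .0125 .063 pics/z16.png
```

```text
27.05 [0.59216339 0.30219419 0.13030964] [-0.25462165  0.48829175 -2.06026651] 0.029400385496389188
-0.003 [[203.21159672  -5.36343139]
 [204.44835052 429.75006984]]
0 [[203.2024603   20.53506321]
 [204.42386598 462.37527654]]
0.003 [[203.19332135  46.16787118]
 [204.39953932 494.47272235]]
```

View pics/z16.png

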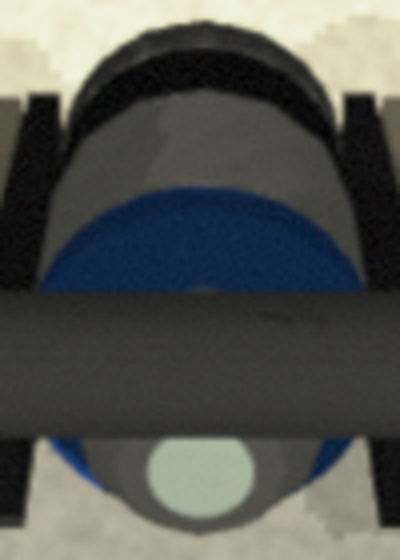

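>>> {"fn": "carry_out", "kwargs": {"targets": [0,0,0,-0.3,0,-1.5,0,0,0,0,-0.6,0,-3,0,0,0,0,-0.9,0,-4.5,0,0,0,0,-0.9,0,-4.5,0,0,0,0,-0.9,0,-4.5,0,0,0,0,-0.9,0,-4.5,0,0,0,0,-0.9,0,-4.5,0,0,0,0,-0.9,0,-4.5,0,0,0,0,-0.9,0,-4.5,0,0,0,0,-0.9,0,-4.5,0]}}

```text
t: 28.1
tcp_pos: [0.5101, -0.1044, 0.1304]
orientation: [-1.571, 0.001, 0.002]
contact_force: [1.0, -0.1, -2.2]
grip_width: 0.0297
```

>>> {"fn": "carry_out", "kwargs": {"targets": [0,0,0,-0.9,0,-4.5,0,0,0,0,-0.9,0,-4.5,0,0,0,0,-0.9,0,-4,0,0,0,0,-0.6,0,-1.9,0,0,0,0,0,0,0,0,0,0,0,0,2,0,0,0,0,0,0,3,0,0,0,0,0,0,1.3,0,0,0,0,0,0,0,0,0,0,0,0,0,0,0,0]}}

```text
t: 29.1
tcp_pos: [0.4787, -0.2512, 0.0682]
orientation: [-1.571, 0.0, 0.001]
contact_force: [0.4, -0.8, -0.9]
grip_width: 0.0298
```

>>> {"fn": "carry_out", "kwargs": {"targets": [0,0,0,0,0,0,0,0,0,0,0,0,0,0]}}

```text
t: 29.3
tcp_pos: [0.4796, -0.2514, 0.0693]
orientation: [-1.571, -0.002, -0.001]
contact_force: [0.0, -0.6, -1.2]
grip_width: 0.0295
```

```bash
python3 base.py .479 -.2508 pics/w17.png
```

```text
29.3 [ 0.47958115 -0.25137233  0.06927951] [ 0.00280978 -0.62221711 -1.2494838 ] 0.02953580864354473
[[321.7 199.9]
 [268.4 252.1]
 [374.7 252.2]]
361 base centre [ 0.4791 -0.2499] rms 0.00024653806468754344
```

View pics/w17.png

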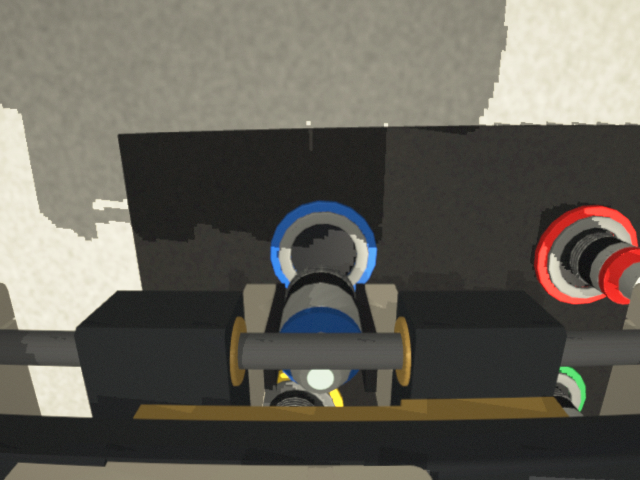

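>>> {"fn": "carry_out", "kwargs": {"targets": [0,0,0,-0.07,1.5,0.14,0,0,0,0,0,1.8,0,0,0,0,0,0,1.2,0,0,0,0,0,0,0.4,0,0,0,0,0,0,0.1,0,0,0,0,0,0,0,0,0,0,0,0,0,0,0,0]}}

```text
t: 30.05
tcp_pos: [0.4788, -0.2501, 0.019]
orientation: [-1.571, -0.001, -0.001]
contact_force: [-0.7, -0.4, -1.9]
grip_width: 0.0295
```

>>> {"fn": "carry_out", "kwargs": {"targets": [0,0,0,0,0.1,0,0,0,0,0,0,0,0,0]}}

```text
t: 30.25
tcp_pos: [0.4784, -0.25, 0.0176]
orientation: [-1.571, -0.0, -0.0]
contact_force: [0.0, 0.0, -2.9]
grip_width: 0.0298
```

>>> {"fn": "carry_out", "kwargs": {"targets": [0,0,0,0,0.1,0,0,0,0,0,0,0,0,0]}}

```text
t: 30.45
tcp_pos: [0.4785, -0.25, 0.0168]
orientation: [-1.571, -0.001, -0.0]
contact_force: [-1.4, 0.6, 3.0]
grip_width: 0.0299
```

Contact. Release, rise and back off to see all four.

>>> {"fn": "carry_out", "kwargs": {"targets": [0,0,0,0,0,0,45,0,0,0,0,0,0,60,0,0,0,0,0,0,60,0,0,0,0,0,0,60,0,0,0,0,-2,0,60,0,0,0,0,-4,0,60,0,0,0,0,-5,0,60,0,0,0,0,-5,0,60,0,0,0,0,-3,0,60,0,0,0,0,0,0,60]}}

```text
t: 31.45
tcp_pos: [0.4808, -0.2508, 0.2117]
orientation: [-1.573, -0.007, -0.006]
contact_force: [-0.1, 0.5, -0.6]
grip_width: 0.0526
```

>>> {"fn": "carry_out", "kwargs": {"targets": [0,0,0,2,0,1,60,0,0,0,4,0,2,60,0,0,0,4,0,2,60,0,0,0,3,0,2,60,0,0,0,2,0,1,60,0,0,0,0,0,0,60,0,0,0,0,0,0,60,0,0,0,0,0,0,60,0,0,0,0,0,0,60]}}

```text
t: 32.35
tcp_pos: [0.6276, -0.1704, 0.2063]
orientation: [-1.571, 0.001, -0.0]
contact_force: [-1.0, -0.2, -0.7]
grip_width: 0.0524
```

Run:
```python
from h import *
s=sense();c=cam('wrist',s);print(s['t'],s['tcp_pos'],s['contact_force'],s['grip_width'])
im=grab_frame('wrist');cv2.imwrite('pics/w18.png',im)
im=grab_frame('side');cv2.imwrite('pics/s18.png',im)
im=grab_frame('top');cv2.imwrite('pics/t18.png',im)
for k,x,y,h in(('y',.5892,-.2675,.06),('r',.4812,-.0927,.055),('g',.5855,-.103,.064),('b',.4791,-.2499,.068)): print(k,proj(c,(x,y,h)))
```

```text
32.35 [ 0.62759474 -0.17036295  0.20632852] [-1.02421261 -0.15377618 -0.73938516] 0.05241135006610946
y [191.75475408 168.98010211]
r [431.35627062  13.65795631]
g [411.19062866 164.39182206]
b [201.11592142   5.87288318]
```

View pics/w18.png

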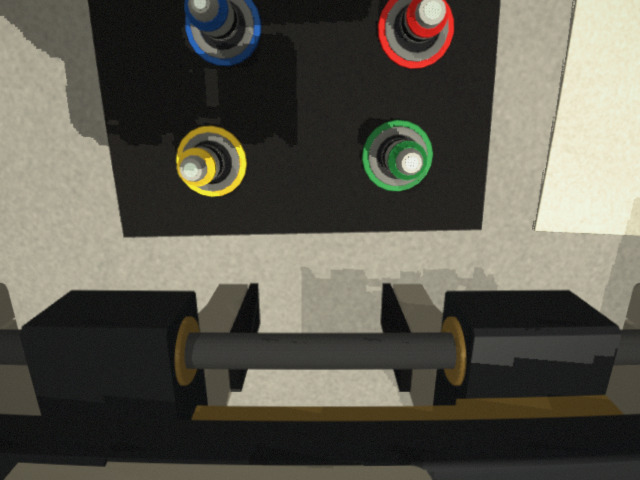

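View pics/s18.png

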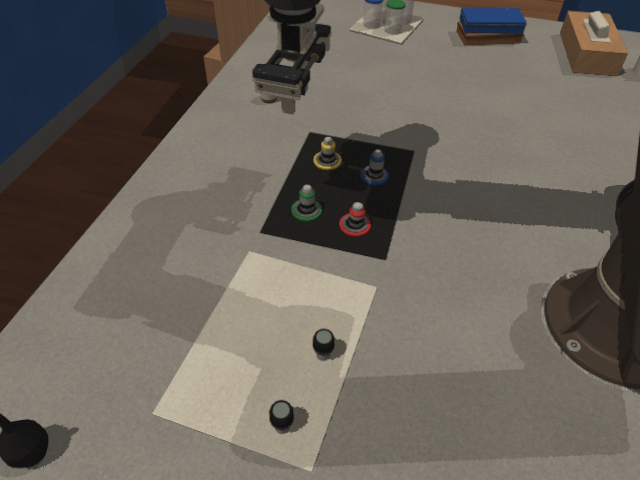

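View pics/t18.png

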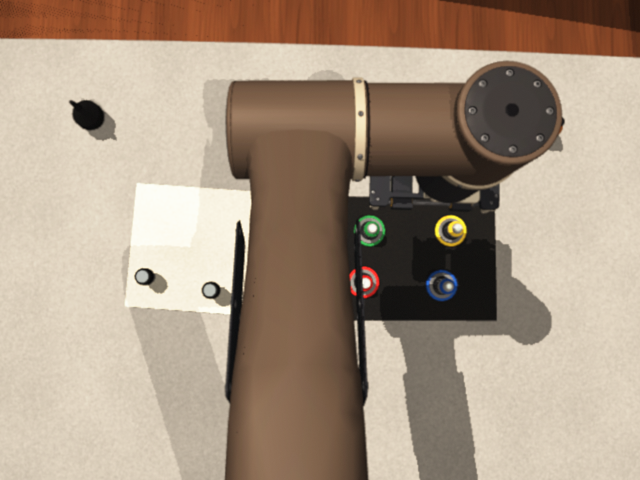

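The four lenses sit within 2 px of where centred objectives should appear, which is about 1 mm. All of them are upright in the matching flange, and the eyepieces haven't moved (top view 143,276 and 210,290). The gripper is clear of everything, so I'm handing in.

```bash
python3 -c "
from bench import *
print(finish_job())"
```

```text
the job is handed in; nothing more can be done
None
```

All four objectives (yellow, red, green, blue) are set upright in the recess with the matching flange colour. I lowered each one until light contact, at most about 4 N, before releasing it. The job took about 32.5 s of the 91 s allowed.

**Last checks:** The final wrist picture shows each lens within about 2 px (roughly 1 mm) of where it should be over its base centre. The side and top pictures show all four upright and both eyepieces where they stood. The gripper was clear of everything.

**Disagreements:**
- **Side camera:** it disagreed with the top camera by 5–8 mm in y for the bases and eyepieces. I used the wrist camera for positions; it matched the top camera within about 2 mm on the bases. I used the side view only to check that things stood upright.
- **Yellow objective:** just before release, the picture showed it about 1 mm off-centre. I left it there because the barrel has 4 mm of room on each side.

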